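Close and start the loaded mini centrifuge

ROBOT

A 7-joint arm with a two-finger parallel gripper is mounted at the origin on the work surface. World frame = base frame: x ahead of the robot, y to its left, z up, the work surface at z = 0. Lengths are in m, angles in degrees, forces in N, time in s.
With the tool pointing down it reaches from about 0.425 to 0.875 m from the base axis. Payload 4.7 kg.
Tool frame: the origin (TCP) lies between the finger pads; the fingertips stand 22 mm ahead of it and the grasp point (between the pads) lies 3 mm ahead of it (env.tip_reach is the distance from the TCP to the fingertips, in m); z points along the fingers, y is the line along which they close (so a half turn about z gives the same grasp; the last joint's range is limited). The gripper opens to 87 mm and grips with 3 to 60 N. Pads are 19 mm wide; open, the fingers measure 117 mm over their backs; the gripper's body (75 mm by 190 mm) begins 51 mm behind the grasp point.
Start: joints at [73.344, 18.392, -4.016, 83.108, 1.295, 78.541, -3.26], TCP at [0.195, -0.62, 0.245] pointing down, gripper open.
Joint ranges: [-163.93, 163.93], [-17.29, 119.83], [-79.2, 71.16], [3.27, 140.29], [-89.18, 269.18], [5.43, 117.66], [-154.24, 154.24]. Speed limits (degrees/s): [147.25, 147.25, 180, 180, 180, 180, 180].

INTERFACE

Orientations are given as [roll, pitch, yaw] about the fixed x, y, z axes, in that order (R = Rz(yaw) Ry(pitch) Rx(roll)).
In Python, from cell import env gives the robot as it stands.
- The arm moves only by the shell command python3 -m creep 'ROWS' [FORCE]. ROWS is JSON, one flat list of numbers, 7 for each row, row after row: the finger opening in mm, from 0 to 87, then the shift along the tool's x, y, z in units of 30 mm (1.0 is 30 mm), then the turn, a rotation vector about the tool's x, y, z in units of 6 degrees (1.0 is 6 degrees). A call has 1 to 12 rows; each row is the pose to reach, as a shift and turn from the pose commanded when the call began, along the tool's axes at that moment; what a row does not reach only later rows make up. A row lasts 1/10 s, in which the tool goes at most 50 mm and 8.59 degrees, less where a joint would pass 70% of its speed; a pose out of reach is approached as far as the arm can. A call with a gripper value outside its range is refused whole. The fingers move at their own pace and stop on an object; FORCE is the grip in N (left out, the last holds). Time passes only in rows, so rows that repeat a pose let the fingers close. It gives the time, the measured TCP pose, the force, the opening and the grip force at its end, in the units of the state.
- env.get_obs(): the state, without advancing time (a new reading comes with each control period).
- env.read_camera(name): name is "scene" or "top" or "wrist"; returns a dict with "color" (384x512x3 uint8, red, green, blue), "depth" (384x512 float32, m along the optical axis (not along the pixel's ray), 0 where there is no reading), "fovy" (degrees; the focal length in pixels is half the picture's height over the tangent of half this angle, whatever the lens; pixels are square), "cx", "cy" (the principal point, pixels), "R" (3x3) and "t" (3): a world point X has camera coordinates R X + t. Camera axes: x right, y down, z forward; pixel columns grow to the right and rows downward; lengths in m; the calibration is good to about 2 mm. A picture is of the moment at which its call begins.
- env.sign_off(): hands the job in; it is judged then, once.
The state is a dict: "time_s": time; "qpos": joint angles; "joint_velocities": joint speeds; "effort": joint torques, N m; "tool_pos": TCP position; "tool_rot": TCP orientation; "force": force on the tool from outside, world axes, zero at the start; "wrist_torque": the same for the moment, N m; "grip_width": finger opening in m; "grasp_force": force on a finger pad.
Only numpy, scipy, OpenCV 4.12 (cv2) and the standard library are available. Lean on these libraries where they do the work, as an engineer would, in place of code of your own. Each camera call takes 0.05 s, during which the arm holds its last target. There are 200 camera calls.

TASK

Two mini centrifuges stand open on the bench. Using only the fingertips, push the lid of the one that has tubes in its rotor fully shut, then press its start button all the way in and let it go, without lifting or shoving the machine. Leave the empty centrifuge as it is, lid open, and leave everything else on the bench where it stands.

Things in the scene. Friction and masses are not known exactly. Their poses are not given: they have to be found in the camera images.
- centrifuge_loaded: mini centrifuge with six white capped tubes standing in its rotor. Loose, green, 1.3 kg; round body 144 mm wide, 62 mm high, rotor and tubes up to 90 mm; front ledge 66 mm wide, 28 mm high, reaching 130 mm ahead of the centre. Origin on the bench under the rotor; its -x points to its front, +x to the hinge. Either machine may be on the left.
- lid_loaded (a joint): angle of the loaded centrifuge's clear lid, rad: 0 shut; grows as its front edge swings up and back; stop 1.8; starts at 1.3 to 1.65. Stiff hinge (0.1 N m): stays where left. Lid 132 mm wide, its outside 34 mm above its rim and flat over the middle 104 mm; lid centre 72 mm from the hinge line. Shut, its top is 100 mm above the bench.
- hinge_loaded (a point): middle of the hinge line of the loaded centrifuge's lid, 72 mm behind the centre and 66 mm above the bench; the hinge line runs along the machine's y. Fixed on the machine.
- tab_loaded (a point): centre of the flat grey finger tab (12 x 34 x 5 mm) on the lid's front edge of the loaded centrifuge, 141 mm from the hinge line; moves with the lid.
- start_loaded_top (a point): top centre of the loaded centrifuge's start button: white, round, 24 mm wide, in a grey collar on the front ledge, 106 mm ahead of the machine's centre; top 50 mm above the bench, 10 mm above the collar. Pressed straight down 6 mm, 1.5 N rising to 5 N; springs back when let go. Moves with the button.
- start_loaded (a joint): travel of the loaded centrifuge's start button, m: 0 up, 0.006 fully in.
- centrifuge_empty: mini centrifuge whose rotor holds no tubes (six bare holes); leave it alone. Loose, green, 1.3 kg; round body 144 mm wide, 62 mm high, rotor and tubes up to 90 mm; front ledge 66 mm wide, 28 mm high, reaching 130 mm ahead of the centre. Origin on the bench under the rotor; its -x points to its front, +x to the hinge. Either machine may be on the left.
- lid_empty (a joint): angle of the empty centrifuge's clear lid, rad: 0 shut; grows as its front edge swings up and back; stop 1.8; starts at 1.3 to 1.65. Stiff hinge (0.1 N m): stays where left. Lid 132 mm wide, its outside 34 mm above its rim and flat over the middle 104 mm; lid centre 72 mm from the hinge line. Shut, its top is 100 mm above the bench.
- hinge_empty (a point): middle of the hinge line of the empty centrifuge's lid, 72 mm behind the centre and 66 mm above the bench; the hinge line runs along the machine's y. Fixed on the machine.
- tab_empty (a point): centre of the flat grey finger tab (12 x 34 x 5 mm) on the lid's front edge of the empty centrifuge, 141 mm from the hinge line; moves with the lid.
- start_empty_top (a point): top centre of the empty centrifuge's start button: white, round, 24 mm wide, in a grey collar on the front ledge, 106 mm ahead of the machine's centre; top 50 mm above the bench, 10 mm above the collar. Pressed straight down 6 mm, 1.5 N rising to 5 N; springs back when let go. Moves with the button.
- start_empty (a joint): travel of the empty centrifuge's start button, m: 0 up, 0.006 fully in.
- tip_box: blue box of pipette tips, 100 x 70 mm, 48 mm high; loose, origin at the centre of its underside. Bystander, not part of the job.
- spare_tube: white capped tube standing on its foot, 17 mm in diameter, 42 mm high; loose, origin at the centre of its underside. Bystander, not part of the job.
- amber_bottle: amber glass bottle, 68 mm in diameter, 150 mm high; loose, origin at the centre of its underside. Bystander, not part of the job.
- wash_bottle: white plastic bottle with blue cap, 64 mm in diameter, 150 mm high; loose, origin at the centre of its underside. Bystander, not part of the job.
- beaker: glass beaker, 70 mm in diameter, 90 mm high; loose, origin at the centre of its underside. Bystander, not part of the job.
- timer: white bench timer lying flat, 60 x 70 x 22 mm; loose, origin at the centre of its underside. Bystander, not part of the job.
- sample_jar: small glass jar with white lid, 60 mm in diameter, 70 mm high; loose, origin at the centre of its underside. Bystander, not part of the job.
Mind the look-alikes: they are no part of the job. Leave any orange or purple look-alike of the centrifuge_loaded alone.

How it is judged:
By the outcome, as a careful person would: the job done as asked, in the order asked, and still so for the second after the job is handed in, with the robot touching nothing.
It also fails if it takes over 48 s, if anything falls off the work surface, if the arm or the gripper's body presses on something with over 40 N, if the wrist force passes 120 N, or if a joint passes its speed limit or range.

## Working session

There is one attempt and no reset: what is moved stays moved. The work goes in short steps, Python scripts to look and compute and a shell command to move; the robot and the scene stay as the last step left them, time stands still between calls to the robot, and variables do not carry over. Pictures are saved under pics/ and viewed, at most 10 in all, crops included, and the job is handed in when it is done.

```bash
ls; mkdir -p pics; cat > h.py <<'E'
from cell import env
import numpy as np, cv2
def ray(c,u,v):
    f=c["color"].shape[0]/2/np.tan(np.radians(c["fovy"])/2)
    d=c["R"].T@np.array([(u-c["cx"])/f,(v-c["cy"])/f,1.]); o=-c["R"].T@c["t"]; return o,d
def plane(c,u,v,z):
    o,d=ray(c,u,v); return o+d*(z-o[2])/d[2]
def cloud(c):
    f=c["color"].shape[0]/2/np.tan(np.radians(c["fovy"])/2); h,w=c["depth"].shape
    u,v=np.meshgrid(np.arange(w),np.arange(h)); z=c["depth"]
    P=np.stack([(u-c["cx"])/f*z,(v-c["cy"])/f*z,z],-1); return (P-c["t"])@c["R"]
E
python3 - <<'E'
from h import *
import pickle
C={n:env.read_camera(n) for n in("top","scene")}
pickle.dump(C,open("c0.pkl","wb"))
im=np.vstack([C["top"]["color"],C["scene"]["color"]])[:,:,::-1]
cv2.imwrite("pics/a.png",cv2.resize(C["top"]["color"][:,:,::-1],(768,576)))
cv2.imwrite("pics/b.png",cv2.resize(C["scene"]["color"][:,:,::-1],(768,576)))
o=env.get_obs();print(o["tool_pos"],o["tool_rot"],o["force"],env.tip_reach)
for c in C.values(): print(c["fovy"],c["cx"],c["cy"],-c["R"].T@c["t"],c["R"].round(3).tolist())
E
```

```text
pics
[ 0.19486671 -0.6196389   0.24357499] [-1.79902618e+02  5.65269591e-03  1.74637950e+01] [ 0.2746532   0.13855499 -0.26498447] 0.022
52.47284855513888 250.21862125093233 188.70879304990737 [ 0.46066626 -0.00568549  1.35048377] [[0.016, -1.0, 0.006], [-0.999, -0.016, -0.04], [0.04, -0.005, -0.999]]
51.36180866211561 257.05105835959205 193.74431761100402 [ 1.21092113 -0.12269017  0.83288874] [[0.154, 0.988, 0.012], [0.736, -0.107, -0.668], [-0.659, 0.111, -0.744]]
```

View pics/a.png

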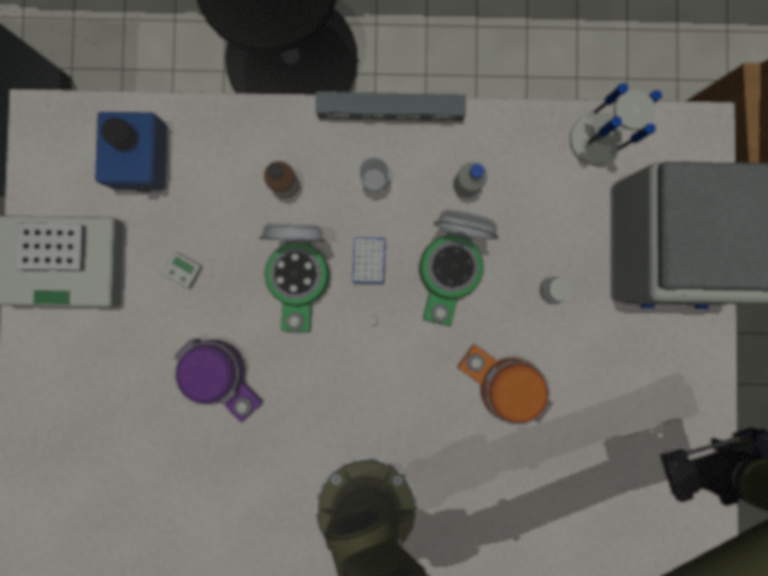

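View pics/b.png

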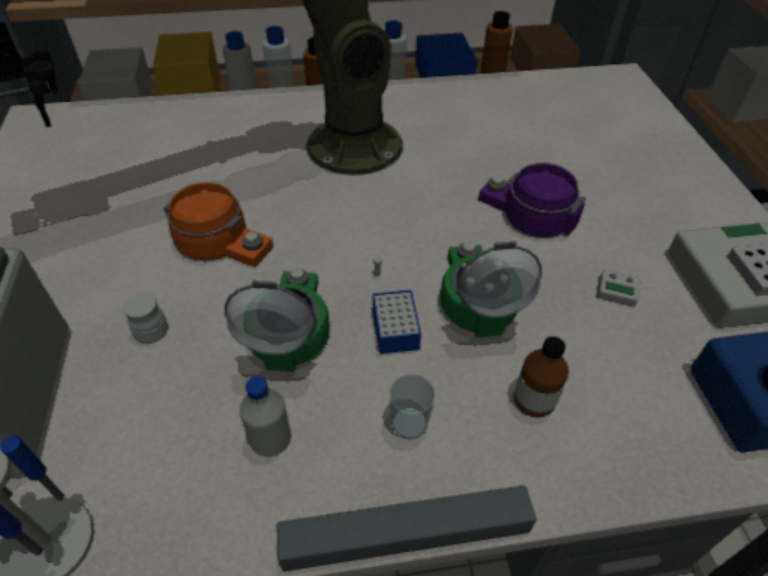

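```bash
python3 - <<'E'
from h import *
import pickle
C=pickle.load(open("c0.pkl","rb"));c=C["top"];im=c["color"]
crop=im[140:235,160:345][:,:,::-1]
s=C["scene"]["color"][150:260,140:380][:,:,::-1]
cr=cv2.resize(crop,None,fx=4,fy=4,interpolation=cv2.INTER_CUBIC)
sr=cv2.resize(s,(740,339*740//740),interpolation=cv2.INTER_CUBIC)[:219]
cv2.imwrite("pics/crop.png",cr)
hsv=cv2.cvtColor(im,cv2.COLOR_RGB2HSV)
g=cv2.inRange(hsv,(45,90,40),(80,255,255))
n,l,st,ce=cv2.connectedComponentsWithStats(g)
W=cloud(c)
for i in range(1,n):
    if st[i,4]<150: continue
    x,y,w,h,a=st[i]; print("green",st[i],ce[i])
    m=(l==i).astype(np.uint8)
    # holes inside the green: button collar, rotor
    f=cv2.copyMakeBorder(1-m,1,1,1,1,cv2.BORDER_CONSTANT,value=1)
    n2,l2,s2,c2=cv2.connectedComponentsWithStats(f,connectivity=4)
    for j in range(1,n2):
        if 8<s2[j,4]<3000:
            u,v=c2[j]-1; P=W[int(round(v)),int(round(u))]
            print("  hole",s2[j,4],u,v,"z.05",plane(c,u,v,.045).round(4),"z.062",plane(c,u,v,.062).round(4),"depth",P.round(4))
# lid points of each machine: cloud above 0.1
for cam in C:
    Wc=cloud(C[cam]); 
    for nm,yr in(("L",(.02,.28)),("R",(-.3,-.06))):
        k=(Wc[...,2]>.12)&(Wc[...,2]<.25)&(Wc[...,0]>.4)&(Wc[...,0]<.72)&(Wc[...,1]>yr[0])&(Wc[...,1]<yr[1])&(C[cam]["depth"]>0)
        Q=Wc[k]; 
        if len(Q): print(cam,nm,len(Q),Q.min(0).round(3),Q.max(0).round(3),"top",Q[Q[:,2].argsort()[-15:]].mean(0).round(4))
E
```

```text
green [281 157  41  59 552] [296.69927536 187.50362319]
  hole 945 301.3851851851852 177.0994708994709 z.05 [ 0.5544 -0.1837  0.045 ] z.062 [ 0.5532 -0.1814  0.062 ] depth [ 0.5514 -0.1762  0.0907]
green [177 163  41  58 520] [198.64230769 193.575     ]
  hole 970 196.7360824742268 181.7 z.05 [0.5333 0.1673 0.045 ] z.062 [0.5324 0.1651 0.062 ] depth [0.5297 0.1601 0.0927]
top L 451 [0.589 0.093 0.139] [0.628 0.225 0.216] top [0.591  0.1652 0.2132]
top R 428 [ 0.606 -0.262  0.12 ] [ 0.663 -0.131  0.215] top [ 0.621  -0.1974  0.2134]
scene L 1867 [0.587 0.095 0.12 ] [0.633 0.233 0.215] top [0.5912 0.1622 0.2131]
scene R 1990 [ 0.606 -0.264  0.12 ] [ 0.666 -0.13   0.215] top [ 0.6218 -0.1944  0.214 ]
```

View pics/crop.png

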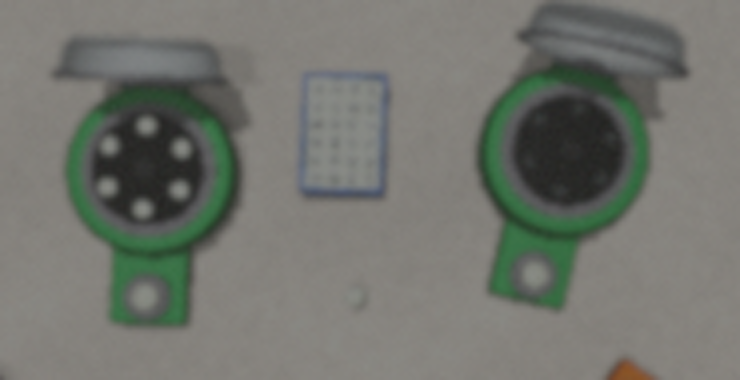

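Candidates (pixels in the 740-wide crop): the left green machine (144,167) has six white tubes, and the right green one (570,150) has bare holes. Purple and orange are look-alikes. The crop confirms the left green one is the loaded machine, with its button at (147,297) and its lid standing open behind it.

```bash
cat >> h.py <<'E'
def blobs(c,u0,v0,r,lo,k=4):  # bright spots near (u0,v0), subpixel
    g=cv2.resize(cv2.cvtColor(c["color"],cv2.COLOR_RGB2GRAY)[v0-r:v0+r,u0-r:u0+r],None,fx=k,fy=k,interpolation=cv2.INTER_CUBIC)
    n,l,s,ce=cv2.connectedComponentsWithStats((g>lo).astype(np.uint8))
    return [(s[i,4]/k/k,(ce[i]+.5)/k-.5+[u0-r,v0-r]) for i in range(1,n) if s[i,4]>2*k*k]
E
python3 - <<'E'
from h import *
import pickle
c=pickle.load(open("c0.pkl","rb"))["top"]
print(c["color"][208:221:2,190:204:2].mean(-1).round())
t=blobs(c,196,182,13,105); b=blobs(c,197,214,5,140)
print([(round(a,1),p.round(1).tolist()) for a,p in t],b)
T=np.mean([p for a,p in t if a<25],0); B=max(b,key=lambda q:q[0])[1]
ctr=plane(c,*T,.09); bt=plane(c,*B,.05); print(len(t),ctr,bt,np.linalg.norm((ctr-bt)[:2]))
d=(ctr-bt)[:2]; yaw=np.arctan2(d[1],d[0]); print("yaw",np.degrees(yaw))
E
```

```text
[[ 81.  81.  83.  83.  83.  80.  80.]
 [ 80.  88.  98. 101.  96.  86.  76.]
 [ 85.  99. 122. 132. 116.  93.  78.]
 [ 88. 106. 130. 133. 124.  92.  81.]
 [ 84.  97. 120. 126. 106.  89.  79.]
 [ 82.  84.  91.  96.  89.  81.  77.]
 [ 89.  77.  77.  81.  75.  77.  76.]]
[(np.float64(10.1), [196.1, 171.0]), (np.float64(10.1), [186.8, 175.9]), (np.float64(10.2), [205.0, 176.6]), (np.float64(11.1), [186.3, 186.4]), (np.float64(10.1), [204.4, 187.1]), (np.float64(10.8), [195.1, 191.8])] []Traceback (most recent call last):
  File "<stdin>", line 7, in <module>
ValueError: max() iterable argument is empty
```

```bash
python3 - <<'E'
from h import *
import pickle
c=pickle.load(open("c0.pkl","rb"))["top"]
T=np.mean([p for a,p in blobs(c,196,182,13,105)],0); B=max(blobs(c,197,214,6,108),key=lambda q:q[0]); print(T,B); B=B[1]
ctr=plane(c,*T,.09); bt=plane(c,*B,.05); d=(ctr-bt)[:2]; print(ctr,bt,np.linalg.norm(d),"yaw",np.degrees(np.arctan2(d[1],d[0])))
u=d/np.linalg.norm(d); m=(ctr[:2]+bt[:2]+u*.106)/2; h=m+u*.072; print("centre",m,"hinge",h)
# tip-corner path, offset from tip centre 10 mm
for th in range(90,-1,-10):
    a=np.radians(th); r=.105
    x=-r*np.cos(a)+.034*np.sin(a)+.010; z=.066+r*np.sin(a)+.034*np.cos(a)
    print(th,"tip x",round(h[0]+x,4),"tip z",round(z,4))
o=env.get_obs(); p=o["tool_pos"]; w=np.radians(o["tool_rot"][2])
g=np.array([h[0]+.075,h[1]])-p[:2]
print("to start: tool x,y units",np.array([g@[np.cos(w),np.sin(w)],g@[np.sin(w),-np.cos(w)]])/.03)
E
```

```text
[195.62957768 181.46034738] (np.float64(36.6875), array([195.53641397, 213.71401193]))
[0.53155554 0.1649423  0.09      ] [0.42626153 0.1683969  0.05      ] 0.1053506615119435 yaw -1.879151458372029
centre [0.53188003 0.16493165] hinge [0.60384131 0.16257066]
90 tip x 0.6478 tip z 0.171
80 tip x 0.6291 tip z 0.1753
70 tip x 0.6099 tip z 0.1763
60 tip x 0.5908 tip z 0.1739
50 tip x 0.5724 tip z 0.1683
40 tip x 0.5553 tip z 0.1595
30 tip x 0.5399 tip z 0.1479
20 tip x 0.5268 tip z 0.1339
10 tip x 0.5163 tip z 0.1177
0 tip x 0.5088 tip z 0.1
to start: tool x,y units [ 23.21367209 -20.03042431]
```

```bash
python3 -m creep '[0,0,0,-2,0,0,0, 0,0,0,-4,0,0,0, 0,0,0,-4,0,0,0, 0,11.6,-10,-4,0,0,0, 0,11.6,-10,-4,0,0,0, 0,11.6,-10,-4,0,0,0, 0,11.6,-10,-4,0,0,0, 0,11.6,-10,-4,0,0,0, 0,11.6,-10,-4,0,0,0, 0,11.6,-10,-4,0,0,0, 0,11.6,-10,-4,0,0,0, 0,11.6,-10,-4,0,0,0]'
```

```text
time_s: 1.3
tool_pos: [0.4325, -0.2355, 0.3643]
tool_rot: [180.0, 0.0, 17.5]
force: [0.2, -0.8, 0.2]
grip_width: 0.0028
grasp_force: 0.0
```

```bash
python3 -m creep '[0,11.8,-10.2,0,0,0,0, 0,11.8,-10.2,0,0,0,0, 0,11.8,-10.2,0,0,0,0, 0,11.8,-10.2,0,0,0,0, 0,11.8,-10.2,0,0,0,0, 0,11.8,-10.2,0,0,0,0, 0,11.8,-10.2,0,0,0,0, 0,11.8,-10.2,0,0,0,0, 0,11.8,-10.2,0,0,0,0, 0,11.8,-10.2,0,0,0,3.2, 0,11.8,-10.2,0,0,0,3.2, 0,11.8,-10.2,0,0,0,3.2]'; python3 -m creep '[0,0,0,0,0,0,0.1, 0,0,0,0,0,0,0.1]'
```

```text
time_s: 2.5
tool_pos: [0.6778, 0.162, 0.363]
tool_rot: [180.0, 0.1, -1.8]
force: [0.5, 0.1, 0.2]
grip_width: 0.0005
grasp_force: 0.0
time_s: 2.7
tool_pos: [0.6778, 0.1605, 0.3641]
tool_rot: [180.0, 0.0, -2.3]
force: [-0.5, 1.0, 0.7]
grip_width: 0.0004
grasp_force: 0.0
```

```bash
python3 -m creep '[0,0,0.07,1.6,0,0,0, 0,0,0.07,3.2,0,0,0, 0,0,0.07,4.5,0,0,0, 0,0,0.07,5.4,0,0,0, 0,0,0.07,5.7,0,0,0, 0,0,0.07,5.7,0,0,0]'; python3 - <<'E'
from h import *
c=env.read_camera("scene")
cv2.imwrite("pics/d.png",cv2.resize(c["color"][90:300,200:460][:,:,::-1],(743,600),interpolation=cv2.INTER_CUBIC))
E
```

```text
time_s: 3.3
tool_pos: [0.6772, 0.1579, 0.1924]
tool_rot: [180.0, 0.1, -2.3]
force: [-1.1, 0.2, 0.8]
grip_width: 0.0003
grasp_force: 0.0
```

View pics/d.png

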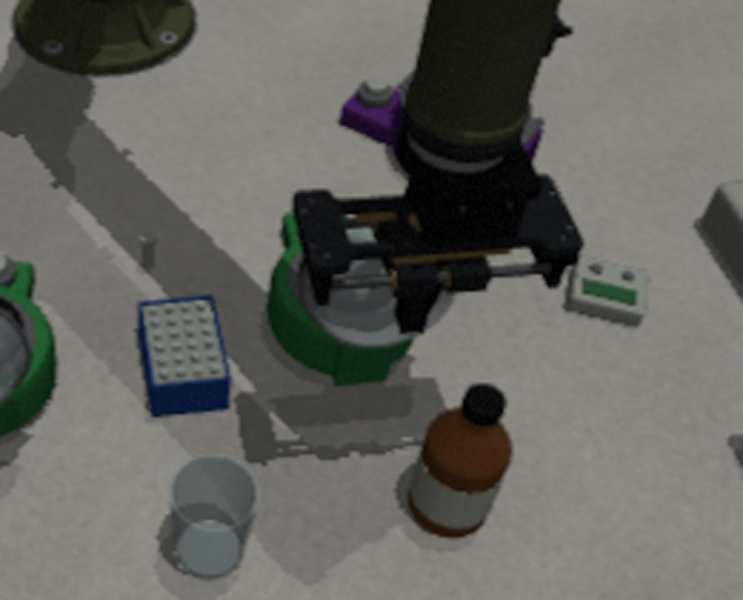

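The gripper is behind the open lid, clear of the amber bottle at (465,460). Its fingertip at (412,325) is level with the lid's upper part. Now I'll swing the lid over.

```bash
python3 -m creep '[0,-0.5,-0.15,0,0,0,0, 0,-0.98,-0.15,-0.02,0,0,0, 0,-1.29,-0.15,-0.1,0,0,0, 0,-1.6,-0.15,-0.16,0,0,0, 0,-1.92,-0.15,-0.19,0,0,0, 0,-2.25,-0.15,-0.2,0,0,0, 0,-2.57,-0.15,-0.17,0,0,0, 0,-2.88,-0.15,-0.12,0,0,0, 0,-3.19,-0.15,-0.04,0,0,0, 0,-3.49,-0.15,0.07,0,0,0, 0,-3.49,-0.15,0.07,0,0,0]'; python3 - <<'E'
from h import *
c=env.read_camera("scene")
cv2.imwrite("pics/e.png",cv2.resize(c["color"][90:300,200:460][:,:,::-1],(743,600),interpolation=cv2.INTER_CUBIC))
E
```

```text
time_s: 4.45
tool_pos: [0.5715, 0.1673, 0.1905]
tool_rot: [179.9, 0.1, -2.3]
force: [-0.4, 0.7, -0.1]
grip_width: 0.0005
grasp_force: 0.0
```

View pics/e.png

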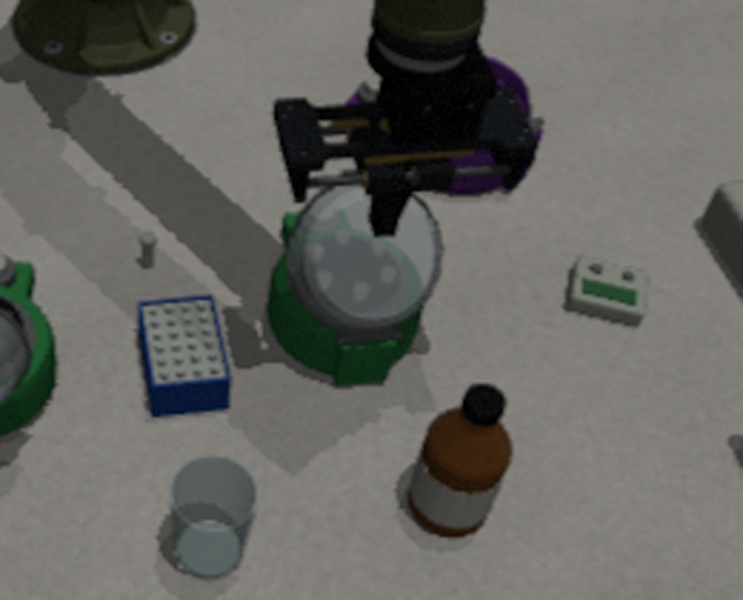

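The lid is about half way over, with the fingertip at (385,232) on its outer face. I'll continue the arc and press it shut.

```bash
python3 -m creep '[0,-0.26,0.05,0.14,0,0,0, 0,-0.54,0.05,0.3,0,0,0, 0,-0.81,0.05,0.48,0,0,0, 0,-1.05,0.05,0.69,0,0,0, 0,-1.28,0.05,0.91,0,0,0, 0,-1.49,0.05,1.15,0,0,0, 0,-1.68,0.05,1.42,0,0,0, 0,-1.84,0.05,1.69,0,0,0, 0,-1.98,0.05,1.98,0,0,0, 0,-2.05,0.05,2.2,0,0,0, 0,-2.05,0.05,2.2,0,0,0]'
```

```text
time_s: 5.6
tool_pos: [0.5109, 0.1682, 0.1242]
tool_rot: [180.0, 0.1, -2.3]
force: [-0.2, -0.2, -0.6]
grip_width: 0.0007
grasp_force: 0.0
```

```bash
python3 -m creep '[0,0,0,0.05,0,0,0, 0,0,0,0.1,0,0,0, 0,0,0,0.15,0,0,0, 0,0,0,0.15,0,0,0]'
```

```text
time_s: 6.0
tool_pos: [0.5123, 0.1685, 0.1223]
tool_rot: [180.0, -0.0, -2.3]
force: [-4.0, -0.4, 8.5]
grip_width: 0.0005
grasp_force: 4.2
```

```bash
python3 -m creep '[0,0,0,0.05,0,0,0, 0,0,0,0.05,0,0,0]'; python3 -m creep '[0,0,0,-0.3,0,0,0, 0,0,0,-1.2,0,0,0, 0,0,0,-2,0,0,0, 0,0,0,-2,0,0,0]'; python3 - <<'E'
from h import *
for n in("scene","top"):
    c=env.read_camera(n); W=cloud(c)
    k=(abs(W[...,0]-.532)<.075)&(abs(W[...,1]-.165)<.075)&(W[...,2]<.125)&(W[...,2]>.08)
    print(n,k.sum(),np.percentile(W[k][:,2],[5,50,95]).round(4))
    if n=="scene": cv2.imwrite("pics/f.png",cv2.resize(c["color"][90:300,200:460][:,:,::-1],(743,600),interpolation=cv2.INTER_CUBIC))
E
```

```text
time_s: 6.2
tool_pos: [0.5123, 0.1685, 0.1221]
tool_rot: [179.9, -0.0, -2.3]
force: [-6.9, -2.2, 17.7]
grip_width: 0.0007
grasp_force: 8.5
time_s: 6.6
tool_pos: [0.5142, 0.1693, 0.1831]
tool_rot: [-179.9, -0.4, -2.3]
force: [-0.3, -0.2, 0.2]
grip_width: 0.0007
grasp_force: 0.0
scene 1435 [0.0836 0.0993 0.1022]
top 357 [0.0884 0.0992 0.1038]
```

View pics/f.png

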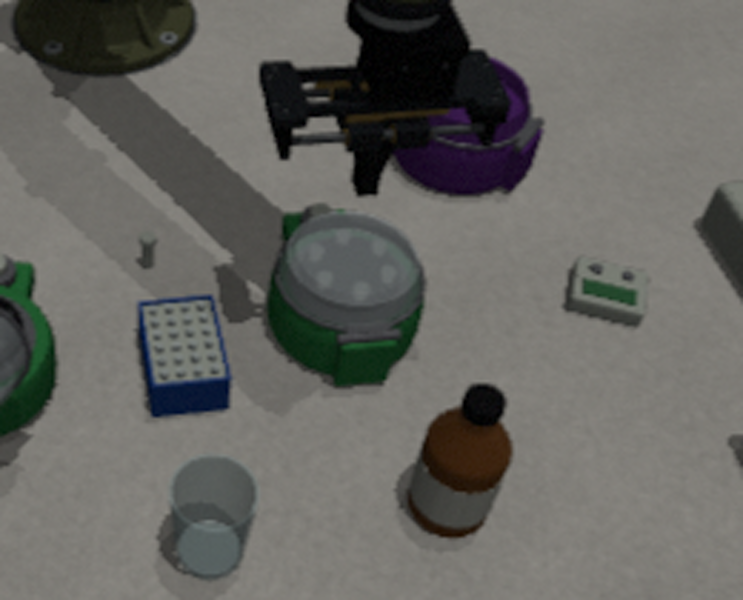

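The lid is shut, at (350,265); its measured top is 99 mm above the bench. Next is the start button.

```bash
python3 -m creep '[0,-1.5,0.13,0,0,0,0, 0,-2.93,0.13,0,0,0,0, 0,-2.93,0.13,0,0,0,0, 0,-2.93,0.13,1.5,0,0,0, 0,-2.93,0.13,2.7,0,0,0, 0,-2.93,0.13,3.4,0,0,0, 0,-2.93,0.13,3.4,0,0,0, 0,-2.93,0.13,3.4,0,0,0]'; python3 - <<'E'
from h import *
c=env.read_camera("scene")
cv2.imwrite("pics/g.png",cv2.resize(c["color"][90:230,240:420][:,:,::-1],(771,600),interpolation=cv2.INTER_CUBIC))
E
```

```text
time_s: 7.5
tool_pos: [0.4238, 0.1682, 0.0773]
tool_rot: [-180.0, 0.1, -2.3]
force: [0.0, 0.7, 0.1]
grip_width: 0.0004
grasp_force: 0.0
```

View pics/g.png

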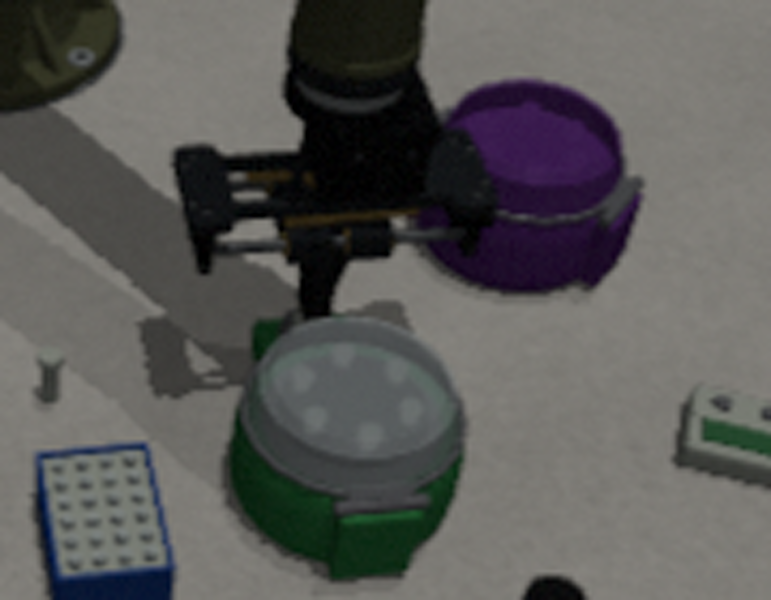

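The fingertip, at (318,305), is above the button. The gripper body clears the shut lid and the purple look-alike.

```bash
python3 -m creep '[0,0.07,0,0.1,0,0,0, 0,0.07,0,0.2,0,0,0, 0,0.07,0,0.28,0,0,0, 0,0.07,0,0.28,0,0,0]';  python3 -m creep '[0,0,0,0.04,0,0,0, 0,0,0,0.08,0,0,0, 0,0,0,0.08,0,0,0]'
```

```text
time_s: 7.95
tool_pos: [0.427, 0.168, 0.0696]
tool_rot: [-180.0, -0.1, -2.3]
force: [1.7, -0.8, 2.9]
grip_width: 0.0005
grasp_force: 1.5
time_s: 8.25
tool_pos: [0.427, 0.168, 0.0671]
tool_rot: [-180.0, -0.1, -2.3]
force: [3.6, -0.7, 4.4]
grip_width: 0.0004
grasp_force: 2.2
```

```bash
python3 -m creep '[0,0.03,0,0.03,0,0,0, 0,0.05,0,0.05,0,0,0, 0,0.05,0,0.05,0,0,0]'
```

```text
time_s: 8.55
tool_pos: [0.4272, 0.1681, 0.0662]
tool_rot: [179.9, 0.1, -2.3]
force: [-2.5, -1.4, 16.5]
grip_width: 0.0004
grasp_force: 8.0
```

The force jumped from 4.4 to 16.5 N with the tip at 44 mm, so the button is fully in. Releasing now.

```bash
python3 -m creep '[0,0,0,0,0,0,0, 0,0,0,-0.3,0,0,0, 0,0,0,-1.2,0,0,0, 0,0,0,-2.7,0,0,0, 0,0,0,-4.2,0,0,0, 0,0,0,-5.7,0,0,0, 0,0,0,-7,0,0,0, 0,0,0,-7,0,0,0]'; python3 -m creep '[0,0,2,0,0,0,0, 0,0,3.5,0,0,0,0, 0,0,5,0,0,0,0, 0,0,6,0,0,0,0, 0,0,6,0,0,0,0, 0,0,6,0,0,0,0]'; python3 - <<'E'
from h import *
import pickle
c0=pickle.load(open("c0.pkl","rb"))["top"]; c=env.read_camera("top"); W=cloud(c)
k=(abs(W[...,0]-.532)<.04)&(abs(W[...,1]-.165)<.04)&(W[...,2]<.125)&(W[...,2]>.08)
print(k.sum(),np.median(W[k][:,2]))
for q in(c0,c):
    b=blobs(q,197,214,6,108); B=max(b,key=lambda t:t[0])[1] if b else None
    Wq=cloud(q); print(B, Wq[212:216,195:198,2].mean())
a=np.hstack([q["color"][95:245,150:340] for q in(c0,c)])[:,:,::-1]
cv2.imwrite("pics/z.png",cv2.resize(a,None,fx=2.1,fy=2.1,interpolation=cv2.INTER_CUBIC))
E
```

```text
time_s: 9.35
tool_pos: [0.4288, 0.169, 0.2794]
tool_rot: [-179.9, -0.4, -2.3]
force: [-0.2, 0.4, -0.5]
grip_width: 0.0
grasp_force: 0.0
time_s: 9.95
tool_pos: [0.419, -0.0117, 0.2736]
tool_rot: [-179.9, 0.2, -2.4]
force: [-0.1, 0.7, 0.2]
grip_width: 0.0004
grasp_force: 0.0
618 0.10012608384462802
[195.53641397 213.71401193] 0.05048570093790481
[195.4851949 213.7142054] 0.05034444008848061
```

View pics/z.png

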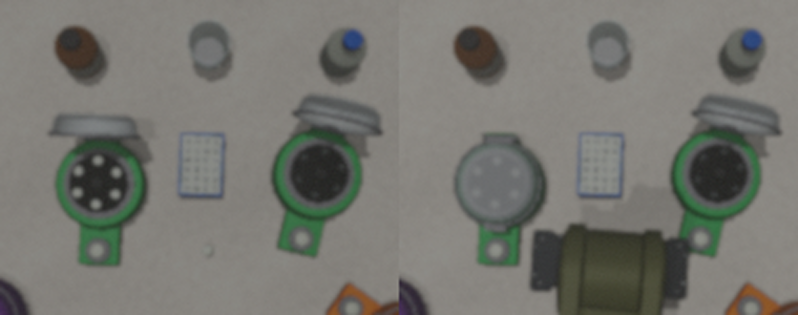

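Before (left) and after (right): the lid at (500,183) is shut, and the button at (497,250) is back up and hasn't moved. The empty machine and the bystanders I can see are as they were. The arm hides the spare tube, but nothing went near it. Handing in.

```bash
python3 -c "
from cell import env
print(env.sign_off())"
```

```text
the job is handed in; nothing more can be done
None
```

The loaded centrifuge's lid is fully shut and its start button was pressed all the way in and let go. The machine did not move, the empty centrifuge is still open, and the job was handed in at about 10 s.

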